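# Close the vent valves of three storage jars

## Robot

A 6-joint arm with a two-finger parallel gripper is mounted at the origin on the work surface. World frame = base frame: x ahead of the robot, y to its left, z up, the work surface at z = 0. Lengths are in m, angles in rad, forces in N, time in s.
With the tool pointing down it reaches from about 0.275 to 0.775 m from the base axis. Payload 14.6 kg.
Tool frame: the origin (TCP) lies at the very end of the fingers, on their centre line; the grasp point (between the pads) lies 19 mm behind it; z points along the fingers, y is the direction in which the jaws open and shut (so a half turn about z gives the same grasp; the last joint's range is limited). The gripper opens to 85 mm and grips with 20 to 120 N. Pads are 22 mm wide; open, the fingers measure 114 mm over their backs; the gripper's body (76 mm by 85 mm) begins 54 mm behind the grasp point. The pads swing forward as they close: fully open they stand 13 mm farther back than shut.
Start: joints at [-0.155, 0.263, -0.048, 1.259, 0, 1.415], TCP at [0.525, -0, 0.231] pointing down, gripper open.
Joint ranges: [-2.65, 2.65], [-0.89, 1.7], [-1.18, 1.37], [-2.13, 2.11], [-1.35, 1.29], [-3.14, 3.14]. Speed limits (rad/s): [1.89, 1.89, 2.57, 2.79, 3.14, 3.14].

## Interface

Orientations are given as [roll, pitch, yaw] about the fixed x, y, z axes, in that order (R = Rz(yaw) Ry(pitch) Rx(roll)).
In Python, from workcell import status, imaging, job gives the robot as it stands.
- The arm moves only by the tool arm_command, never from a script. Its argument "rows" is a list of rows, each an object with "gripper": the finger opening in mm, from 0 to 85.4; "dp": the shift along the tool's x, y, z in mm, a list of three; "spin": the turn about the tool's z in rad. In form: [{"gripper": gripper, "dp": [x, y, z], "spin": spin}, ...]. A call has exactly 10 rows; each row is the pose to reach, as a shift and turn from the pose commanded when the call began, along the tool's axes at that moment; what a row does not reach only later rows make up. A row lasts 1/8 s, in which the tool goes at most 62.5 mm and 10.7 degrees, less where a joint would pass 70% of its speed; a pose out of reach is approached as far as the arm can. A call with a gripper value outside its range is refused whole. The fingers move at their own pace and stop on an object; "squeeze" is the grip in N (left out, the last holds). Time passes only in rows, so rows that repeat a pose let the fingers close, or fill a call up. It gives the time, the measured TCP pose, the force and the opening at its end, in the units of the state.
- status.read_state(): the state, without advancing time (a new reading comes with each control period).
- imaging.get_image(name): name is "scene" or "side" or "wrist"; returns a dict with "color" (420x560x3 uint8, red, green, blue), "intrinsics" (3x3 intrinsics, pixels), "k1" (the pictures are not rectified: a ray, as slopes to the right and down, at radius r is drawn at 1 + k1 r^2 times it, then the intrinsics apply), "R" (3x3) and "t" (3): a world point X has camera coordinates R X + t. Camera axes: x right, y down, z forward; pixel columns grow to the right and rows downward; lengths in m; the calibration is good to about 2 mm. A picture is of the moment at which its call begins. There is no depth.
- job.finish_job(): hands the job in, once; it reports no verdict.
The state is a dict: "time": time; "q": joint angles; "joint_velocities": joint speeds; "effort": joint torques, N m; "position": TCP position; "ee_rot": TCP orientation; "wrist_force": force on the tool from outside, world axes, zero at the start; "wrist_torque": the same for the moment, N m; "opening": opening from 0.0 (shut) to 1.0 (fully open).
Only numpy, scipy, OpenCV 4.12 (cv2) and the standard library are available. Lean on these libraries where they do the work, as an engineer would, in place of code of your own. Each camera call takes 0.05 s, during which the arm holds its last target.

## Task

Close the vents of the three glass storage jars by touching the valve stud in each white lid with the fingertips and pressing it fully down, lightly and one after another: first the small jar, then the wide squat jar, last the tall jar. Do not pick up, shift or tip the jars, and leave everything else on the slate where it is.

Things in the scene. Friction and masses are not known exactly. Their poses are not given: they have to be found in the camera images.
- small_jar: the small jar, the lowest and narrowest of the three: clear glass with a flat white lid, 60 mm across and 85 mm high to the top of the lid, standing loose and upright on the slate; origin at the centre of its underside, z up
- small_stud_top (a point): centre of the top face of the small jar's valve stud, a round dark steel stud 26 mm across at the centre of the lid; moves down with the stud. The top is 13 mm above the lid when fully up and 3 mm above it when fully down
- small_stud (a joint): how far the small jar's stud is pushed down, m: 0 is fully up (open), 0.010 is fully down against a hard stop (closed); it starts within 1 mm of fully up. It gives way at about 3 to 4 N, has no spring and stays where it is left; keep every push on a jar well below 40 N
- squat_jar: the squat jar, the widest of the three: clear glass with a flat white lid, 116 mm across and 105 mm high to the top of the lid, standing loose and upright on the slate; origin at the centre of its underside, z up
- squat_stud_top (a point): centre of the top face of the squat jar's valve stud, a round dark steel stud 26 mm across at the centre of the lid; moves down with the stud. The top is 13 mm above the lid when fully up and 3 mm above it when fully down
- squat_stud (a joint): how far the squat jar's stud is pushed down, m: 0 is fully up (open), 0.010 is fully down against a hard stop (closed); it starts within 1 mm of fully up. It gives way at about 3 to 4 N, has no spring and stays where it is left; keep every push on a jar well below 40 N
- tall_jar: the tall jar, the highest of the three and of middle width: clear glass with a flat white lid, 84 mm across and 140 mm high to the top of the lid, standing loose and upright on the slate; origin at the centre of its underside, z up
- tall_stud_top (a point): centre of the top face of the tall jar's valve stud, a round dark steel stud 26 mm across at the centre of the lid; moves down with the stud. The top is 13 mm above the lid when fully up and 3 mm above it when fully down
- tall_stud (a joint): how far the tall jar's stud is pushed down, m: 0 is fully up (open), 0.010 is fully down against a hard stop (closed); it starts within 1 mm of fully up. It gives way at about 3 to 4 N, has no spring and stays where it is left; keep every push on a jar well below 40 N
- pastry_ring: steel pastry ring 74 mm across and 45 mm high, standing among the jars; origin at the centre of its underside. To be left alone
- honey_dipper: wooden honey dipper 170 mm long, up to 32 mm thick, lying among the jars; origin near mid-length at its underside, x along the handle to the head. To be left alone
- bowl: pink plastic bowl 150 mm across, 70 mm high, at the far side; origin at the centre of its underside. To be left alone
- sheet_pan: aluminium sheet pan 200 x 300 mm, 20 mm high, at the far side; origin at the centre of its underside. To be left alone
- honey_jar: amber glass honey jar 72 mm across, 100 mm high, with a plain steel lid and no stud, at the far side; origin at the centre of its underside. To be left alone
- spatula: wooden-handled spatula lying at the right-hand side; origin at its underside. To be left alone
- ramekin: white ceramic ramekin 84 mm across, 45 mm high, at the left; origin at the centre of its underside. To be left alone

How it is judged:
On the way, in this order (a step that is already met when the one before it is completed fails the run):
1. the small jar's stud is pressed down by more than 6 mm (value of joint small_stud above 0.006 m), for 0.1 s.
2. the squat jar's stud is pressed down by more than 6 mm (value of joint squat_stud above 0.006 m), for 0.1 s.
3. the tall jar's stud is pressed down by more than 6 mm (value of joint tall_stud above 0.006 m), for 0.1 s.
At the end, for the whole second after the job is handed in: All three studs are down by more than 6 of their 10 mm, the jars stand upright at rest within 15 mm of where they were, and every other thing is within 20 mm of where it was (value of joint each of small_stud, squat_stud, tall_stud above 0.006 m and distance of each of small_jar, squat_jar, tall_jar from where it was at the start of the episode below 0.015 m and angle between each of small_jar, squat_jar, tall_jar's own z axis and vertical below 0.05 rad and linear speed of each of small_jar, squat_jar, tall_jar below 0.02 m/s and distance of each of pastry_ring, honey_dipper, bowl, sheet_pan, honey_jar, spatula, ramekin from where it was at the start of the episode below 0.02 m); the robot touches nothing.
It fails at once if a stud was pressed out of order ((value of joint squat_stud above 0.003 m and value of joint small_stud below 0.0055 m) or (value of joint tall_stud above 0.003 m and value of joint squat_stud below 0.0055 m)).
It fails at once if a jar was pressed or struck harder than 40 N (contact force between any of the fingers, the arm and small_jar above 40 N or contact force between any of the fingers, the arm and squat_jar above 40 N or contact force between any of the fingers, the arm and tall_jar above 40 N).
It fails at once if a jar was lifted by more than 6 mm, shifted by more than 15 mm or tipped (height (world z) of any of small_jar, squat_jar, tall_jar above 0.01 m or distance of any of small_jar, squat_jar, tall_jar from where it was at the start of the episode above 0.015 m or angle between any of small_jar, squat_jar, tall_jar's own z axis and vertical above 0.2 rad).
It fails at once if another thing was moved by more than 20 mm (distance of any of pastry_ring, honey_dipper, bowl, sheet_pan, honey_jar, spatula, ramekin from where it was at the start of the episode above 0.02 m).
It also fails if it takes over 54 s, if anything falls off the work surface, if the arm or the gripper's body presses on something with over 40 N, if the wrist force passes 120 N, or if a joint passes its speed limit or range.

## Working session

There is one attempt and no reset: what is moved stays moved. The work goes in short steps, Python scripts to look and compute and a tool call to move; the robot and the scene stay as the last step left them, time stands still between calls to the robot, and variables do not carry over. Pictures are saved under pics/ and viewed, and the job is handed in when it is done.

Besides the shell and the picture viewer there is one more tool, called after "Request:" as a command line: name --argument value ..., lists and objects as JSON in quotes. arm_command: Moves the arm, as the interface text tells. Its arguments: {"type":"object","properties":{"rows":{"type":"array","items":{"type":"object","properties":{"gripper":{"type":"number"},"dp":{"type":"array","items":{"type":"number"}},"spin":{"type":"number"}}}},"squeeze":{"type":"number"}},"required":["rows"]}

```bash
mkdir -p pics; python3 - <<'E'
from workcell import status, imaging
import cv2
print(status.read_state())
for n in ("scene","side","wrist"):
    im=imaging.get_image(n)
    cv2.imwrite(f"pics/{n}0.png",im["color"][:,:,::-1])
    print(n,im["intrinsics"].tolist(),im["k1"],im["R"].tolist(),im["t"].tolist())
E
```

```text
{'time': 0.0, 'q': array([-1.55265088e-01,  2.63514434e-01, -4.89363194e-02,  1.25936348e+00,
        2.47779989e-05,  1.41549859e+00]), 'joint_velocities': array([-0.00318015, -0.0001702 , -0.0010312 ,  0.00067611,  0.00026477,
       -0.00061034]), 'effort': array([ 6.28219332e-04, -6.37613010e+01,  3.84567368e+01,  1.37825581e-02,
        8.02127857e-07, -5.80562346e-05]), 'position': array([5.24741030e-01, 6.08010802e-05, 2.30829710e-01]), 'ee_rot': array([-3.14059083e+00, -1.81923960e-04,  1.57082887e+00]), 'wrist_force': array([-0.57001323,  0.03633422, -0.47138977]), 'wrist_torque': array([-0.0442972 , -0.04104996, -0.00492789]), 'opening': 1.0010917635234116}
scene [[437.6045571373911, 0.0, 283.83269350765875], [0.0, 437.6045571373911, 208.2180687226893], [0.0, 0.0, 1.0]] 0.01855688986521879 [[0.19994449628037225, 0.9797897501098886, -0.005851836189643452], [0.7498097767642663, -0.1568518727679752, -0.6427929594184268], [-0.6307198245464533, 0.1241351504964695, -0.766017602497038]] [-0.11323092488351151, -0.37852120430337066, 1.768948090108094]
side [[394.20080723020214, 0.0, 280.2477949503296], [0.0, 394.20080723020214, 197.76219050138118], [0.0, 0.0, 1.0]] 0.02045517259729161 [[0.7747513142355246, -0.6322145229038197, -0.008074535269819098], [-0.4182767104463286, -0.5029194538724534, -0.7563839080882351], [0.4741360507159587, 0.589386816909005, -0.6540781187789001]] [-0.45822629569124995, 0.3483638376157853, 0.9395838216263024]
wrist [[304.7734888696596, 0.0, 275.87808516370063], [0.0, 304.7734888696596, 214.02691619087574], [0.0, 0.0, 1.0]] 0.009515887312491875 [[0.9999996359823101, -0.00038023193775696607, -0.0007638448274903552], [-0.00011756819181935079, -0.9480818393234086, 0.3180264330568496], [-0.0008451112159039041, -0.3180262274857468, -0.9480815389080292]] [-0.5248411283578208, -0.04076659875108451, 0.3799315922878771]
```

View pics/scene0.png

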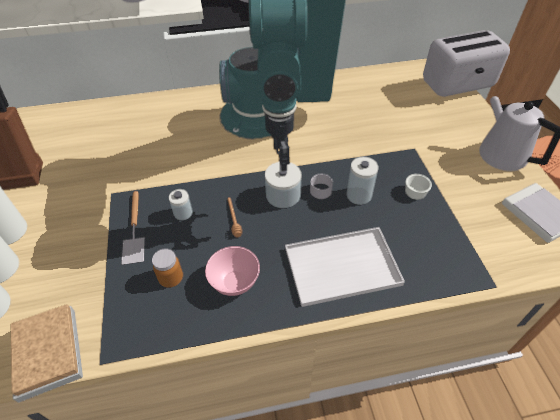

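View pics/side0.png

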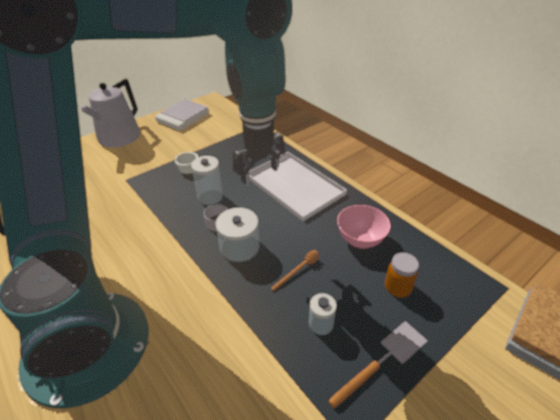

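View pics/wrist0.png

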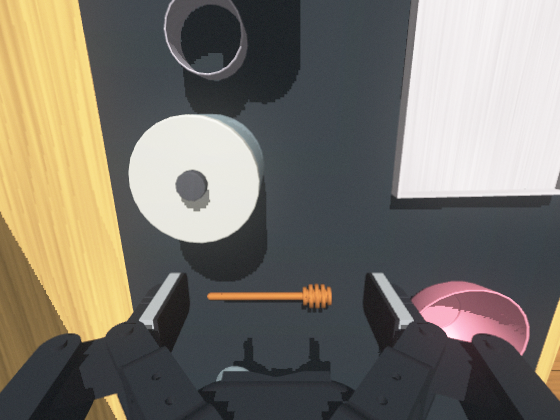

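The scene view shows the small jar at about (180,205), the squat jar at (283,185), partly hidden by the gripper, and the tall jar at (363,180). In the side view the studs are near (323,303), (237,220) and (205,161). In the wrist view the squat stud is near (191,185). I'll zoom in for exact pixels.

```bash
python3 - <<'E'
import cv2,numpy as np
s=cv2.imread("pics/scene0.png"); d=cv2.imread("pics/side0.png")
def z(im,c,r=24,f=8):
    return cv2.resize(im[c[1]-r:c[1]+r,c[0]-r:c[0]+r],None,fx=f,fy=f,interpolation=cv2.INTER_NEAREST)[:, :]
a=[z(s,(180,198),r=22,f=6),z(s,(363,165),22,6),z(s,(284,175),22,6)]
b=[z(d,(323,305),22,6),z(d,(205,162),22,6),z(d,(237,222),22,6)]
cv2.imwrite("pics/zoom0.png",np.vstack([np.hstack(a),np.hstack(b)]))
E
```

```text
(no output)
```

View pics/zoom0.png

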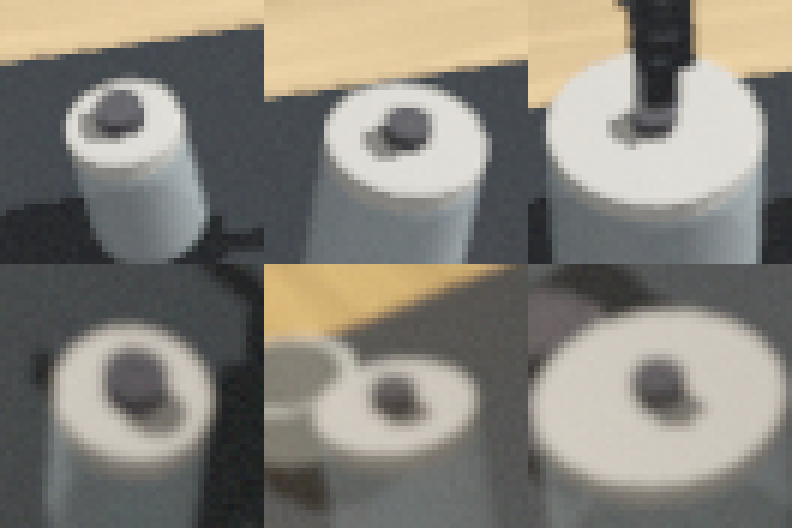

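```bash
cat > h.py <<'E'
import numpy as np, cv2
def ray(im,uv):
    K=np.array(im["intrinsics"]);n=cv2.undistortPoints(np.array([[uv]],float),K,np.array([im["k1"],0,0,0,0.]))[0,0]
    R=np.array(im["R"]);t=np.array(im["t"])
    return -R.T@t, R.T@np.array([n[0],n[1],1.])
def at(im,uv,z):
    o,d=ray(im,uv); return o+d*(z-o[2])/d[2]
E
python3 - <<'E'
from h import *
from workcell import imaging
S,D,W=[imaging.get_image(n) for n in("scene","side","wrist")]
h=.5
for n,H,l in [("small",.085,[(S,177.8,193.8,1),(S,179,196.6,0),(D,323.5,301,1),(D,323,304.5,0)]),
 ("tall",.140,[(S,365,163.7,1),(S,364.9,166.3,0),(D,204.3,161.5,1),(D,205,163.7,0)]),
 ("squat",.105,[(S,283.5,174.5,0),(D,236.7,219.3,1),(D,236.8,222.3,0),(W,191,184,1)])]:
    for im,u,v,k in l:
        print(n,k,at(im,(u-h,v-h),H+.013*k).round(4))
print("tcp?",at(W,(275,300),0))
E
```

```text
small 1 [ 0.4607 -0.3164  0.098 ]
small 0 [ 0.4611 -0.3152  0.085 ]
small 1 [ 0.4647 -0.3127  0.098 ]
small 0 [ 0.464  -0.3129  0.085 ]
tall 1 [0.5052 0.2703 0.153 ]
tall 0 [0.5038 0.2723 0.14  ]
tall 1 [0.5051 0.2721 0.153 ]
tall 0 [0.5087 0.2772 0.14  ]
squat 0 [0.4527 0.0211 0.105 ]
squat 1 [0.4536 0.0223 0.118 ]
squat 0 [0.4538 0.024  0.105 ]
squat 1 [0.4523 0.0239 0.118 ]
tcp? [ 0.52375471 -0.17234625  0.        ]
```

Estimates: small (0.4625, -0.314), squat (0.453, 0.023), tall (0.5055, 0.272). Tool x is world +y, tool y is world +x and tool z is down. I'll move above the small jar while shutting the fingers.

Request:
arm_command --rows '[{"gripper":0,"dp":[-30,-6,0],"spin":0},{"gripper":0,"dp":[-70,-14,0],"spin":0},{"gripper":0,"dp":[-115,-23,0],"spin":0},{"gripper":0,"dp":[-160,-32,0],"spin":0},{"gripper":0,"dp":[-205,-41,0],"spin":0},{"gripper":0,"dp":[-250,-50,0],"spin":0},{"gripper":0,"dp":[-290,-58,0],"spin":0},{"gripper":0,"dp":[-314,-62,0],"spin":0},{"gripper":0,"dp":[-314,-62,0],"spin":0},{"gripper":0,"dp":[-314,-62,0],"spin":0}]'

```text
time: 1.55
position: [0.463, -0.3134, 0.2312]
ee_rot: [-3.141, -0.0, 1.571]
wrist_force: [-0.5, 0.5, 0.7]
opening: 0.002
```

```bash
python3 - <<'E'
from workcell import status, imaging
import cv2,numpy as np
from h import *
s=status.read_state();print(s["time"],s["position"],s["ee_rot"],s["wrist_force"],s["opening"])
for n in ("wrist","side","scene"):
    im=imaging.get_image(n); cv2.imwrite(f"pics/{n}1.png",im["color"][:,:,::-1])
    if n=="wrist": np.save("w1.npy",im,allow_pickle=True)
E
```

```text
1.55 [ 0.46304164 -0.31337903  0.23121336] [-3.14147134e+00 -4.16250975e-04  1.57095837e+00] [-0.45615091  0.46341846  0.74514492] 0.0017654347166438308
```

View pics/wrist1.png

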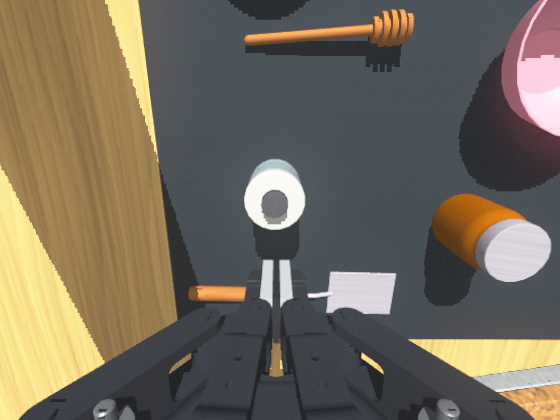

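View pics/scene1.png

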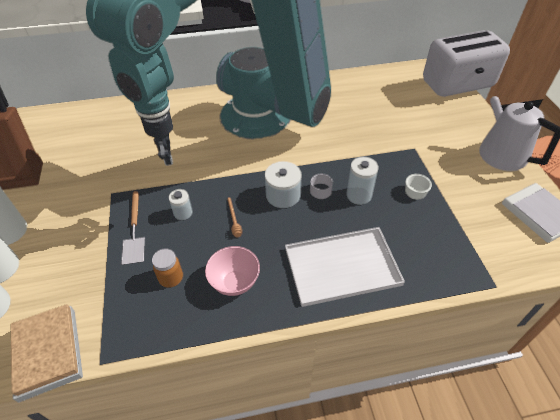

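The wrist view shows the small stud at about (274,204), with the shut fingertips at (275,262). Next I'll refine with a zoomed view.

```bash
python3 - <<'E'
import cv2,numpy as np
w=cv2.imread("pics/wrist1.png");s=cv2.imread("pics/scene1.png")
z=lambda im,c,r,f:cv2.resize(im[c[1]-r:c[1]+r,c[0]-r:c[0]+r],None,fx=f,fy=f,interpolation=cv2.INTER_NEAREST)
cv2.imwrite("pics/zoom1.png",np.hstack([z(w,(274,198),33,6),z(s,(284,175),22,9)]))
E
```

```text
(no output)
```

View pics/zoom1.png

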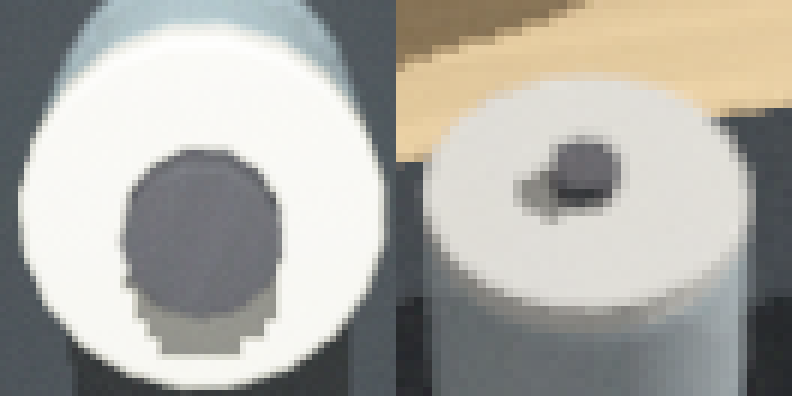

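```bash
python3 - <<'E'
from h import *
W=np.load("w1.npy",allow_pickle=True).item()
print(at(W,(274.3,204.2),.098),at(W,(274.3,198.9),.085))
from workcell import imaging
S=imaging.get_image("scene")
print(at(S,(282.5,171.6),.118),at(S,(282.8,173.8),.105))
E
```

```text
[ 0.46180263 -0.31393552  0.098     ] [ 0.46174206 -0.31240809  0.085     ]
[0.45441221 0.01920659 0.118     ] [0.4516674  0.02063593 0.105     ]
```

Small jar at (0.462, -0.3135), and the tool is within about 1 mm of that. I'll descend to about 7 mm above the stud.

Request:
arm_command --rows '[{"gripper":0,"dp":[0,-1,15],"spin":0},{"gripper":0,"dp":[0,-1,35],"spin":0},{"gripper":0,"dp":[0,-1,57],"spin":0},{"gripper":0,"dp":[0,-1,80],"spin":0},{"gripper":0,"dp":[0,-1,100],"spin":0},{"gripper":0,"dp":[0,-1,113],"spin":0},{"gripper":0,"dp":[0,-1,121],"spin":0},{"gripper":0,"dp":[0,-1,126],"spin":0},{"gripper":0,"dp":[0,-1,126],"spin":0},{"gripper":0,"dp":[0,-1,126],"spin":0}]'

```text
time: 3.0
position: [0.4622, -0.3142, 0.1057]
ee_rot: [3.141, 0.0, 1.571]
wrist_force: [0.6, 0.5, -0.9]
opening: -0.0
```

```bash
python3 - <<'E'
from workcell import status, imaging
import cv2,numpy as np
s=status.read_state();print(s["time"],s["position"],s["wrist_force"])
z=lambda im,c,r,f:cv2.resize(im[c[1]-r:c[1]+r,c[0]-r:c[0]+r],None,fx=f,fy=f,interpolation=cv2.INTER_NEAREST)
d=imaging.get_image("side")["color"][:,:,::-1];e=imaging.get_image("scene")["color"][:,:,::-1];w=imaging.get_image("wrist")["color"][:,:,::-1]
cv2.imwrite("pics/zoom2.png",np.hstack([z(d,(323,295),33,6),z(e,(180,190),33,6)]))
cv2.imwrite("pics/wrist2.png",w)
E
```

```text
3.0 [ 0.46219709 -0.31417521  0.105712  ] [ 0.5579376   0.50916523 -0.90209112]
```

View pics/zoom2.png

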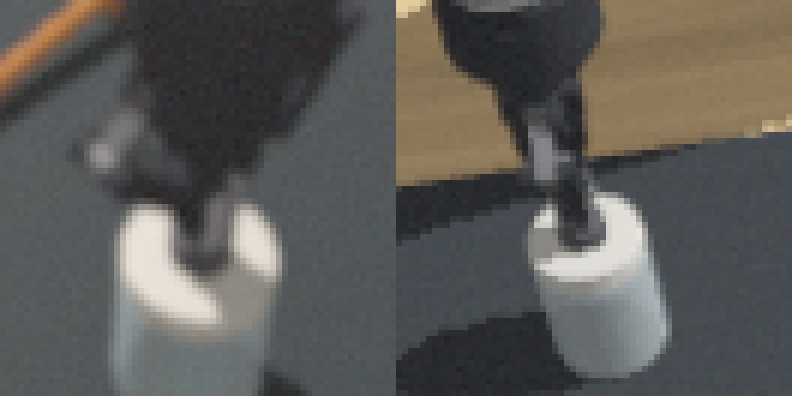

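View pics/wrist2.png

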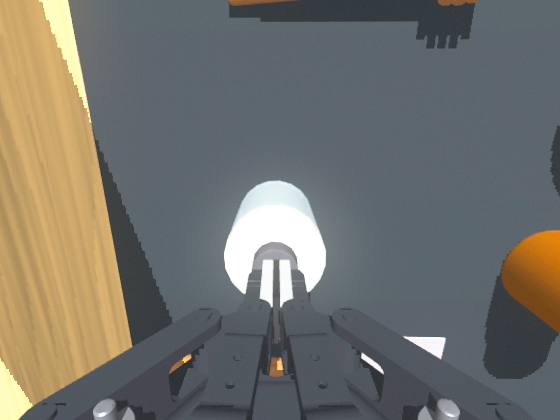

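All views show the fingertips centred over the stud. I'll press slowly, stopping early so I can read the force.

Request:
arm_command --rows '[{"gripper":0,"dp":[0,0,2],"spin":0},{"gripper":0,"dp":[0,0,4],"spin":0},{"gripper":0,"dp":[0,0,6],"spin":0},{"gripper":0,"dp":[0,0,7.5],"spin":0},{"gripper":0,"dp":[0,0,9],"spin":0},{"gripper":0,"dp":[0,0,10],"spin":0},{"gripper":0,"dp":[0,0,11],"spin":0},{"gripper":0,"dp":[0,0,12],"spin":0},{"gripper":0,"dp":[0,0,12],"spin":0},{"gripper":0,"dp":[0,0,12],"spin":0}]'

```text
time: 4.4
position: [0.4619, -0.3139, 0.0931]
ee_rot: [-3.141, -0.0, 1.571]
wrist_force: [0.8, -0.1, -0.5]
opening: 0.004
```

Request:
arm_command --rows '[{"gripper":0,"dp":[0,0,0.4],"spin":0},{"gripper":0,"dp":[0,0,0.8],"spin":0},{"gripper":0,"dp":[0,0,1.2],"spin":0},{"gripper":0,"dp":[0,0,1.6],"spin":0},{"gripper":0,"dp":[0,0,2.0],"spin":0},{"gripper":0,"dp":[0,0,2.3],"spin":0},{"gripper":0,"dp":[0,0,2.6],"spin":0},{"gripper":0,"dp":[0,0,2.8],"spin":0},{"gripper":0,"dp":[0,0,3.0],"spin":0},{"gripper":0,"dp":[0,0,3.2],"spin":0}]'

```text
time: 5.65
position: [0.4624, -0.3144, 0.0918]
ee_rot: [3.14, 0.002, 1.571]
wrist_force: [-5.7, 5.9, 29.1]
opening: 0.001
```

```bash
python3 - <<'E'
from workcell import status, imaging
import cv2,numpy as np
s=status.read_state();print(s["time"],s["position"],s["wrist_force"])
z=lambda im,c,r,f:cv2.resize(im[c[1]-r:c[1]+r,c[0]-r:c[0]+r],None,fx=f,fy=f,interpolation=cv2.INTER_NEAREST)
d=imaging.get_image("side")["color"][:,:,::-1];e=imaging.get_image("scene")["color"][:,:,::-1]
cv2.imwrite("pics/zoom3.png",np.hstack([z(d,(323,295),33,6),z(e,(180,190),33,6)]))
E
```

```text
5.65 [ 0.46244116 -0.31438158  0.09183235] [-5.72988406  5.89804658 29.11462951]
```

View pics/zoom3.png

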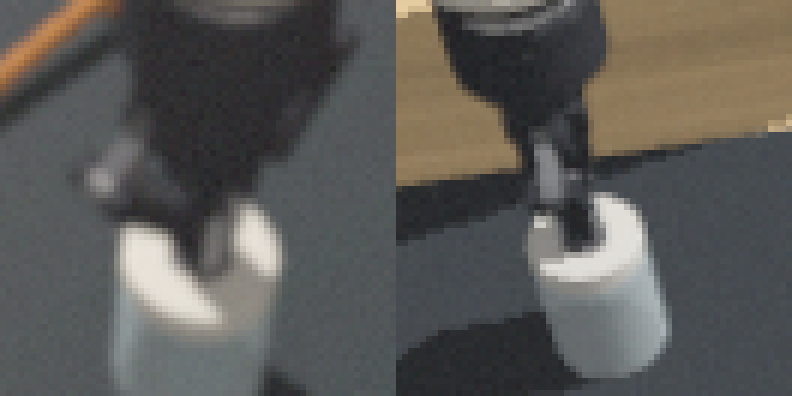

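29 N at z = 0.0918 means the stud is on its hard stop. The slate is evidently about 4 mm thick, which also explains the odd "0.01 m = 6 mm lift" limit. I'll retract and recompute the other two with that 4 mm added.

Request:
arm_command --rows '[{"gripper":0,"dp":[0,0,-3],"spin":0},{"gripper":0,"dp":[0,0,-8],"spin":0},{"gripper":0,"dp":[0,0,-20],"spin":0},{"gripper":0,"dp":[0,0,-40],"spin":0},{"gripper":0,"dp":[0,0,-65],"spin":0},{"gripper":0,"dp":[0,0,-90],"spin":0},{"gripper":0,"dp":[0,0,-115],"spin":0},{"gripper":0,"dp":[0,0,-135],"spin":0},{"gripper":0,"dp":[0,0,-140],"spin":0},{"gripper":0,"dp":[0,0,-140],"spin":0}]'

```text
time: 7.0
position: [0.462, -0.314, 0.23]
ee_rot: [3.142, 0.0, 1.571]
wrist_force: [-0.1, 0.0, -1.0]
opening: -0.001
```

```bash
python3 - <<'E'
from workcell import status, imaging
import cv2,numpy as np
from h import *
s=status.read_state();print(s["time"],s["position"],s["wrist_force"])
z=lambda im,c,r,f:cv2.resize(im[c[1]-r:c[1]+r,c[0]-r:c[0]+r],None,fx=f,fy=f,interpolation=cv2.INTER_NEAREST)
D=imaging.get_image("side");S=imaging.get_image("scene");W=imaging.get_image("wrist")
d,e,w=[i["color"][:,:,::-1] for i in(D,S,W)]
cv2.imwrite("pics/zoom4.png",np.hstack([z(d,(323,305),22,6),z(e,(180,198),22,6),z(w,(274,198),22,6)]))
h=.5;g=.004
for n,H,l in [("small",.085,[(S,177.8,193.8,1),(S,179,196.6,0),(D,323.5,301,1),(D,323,304.5,0)]),
 ("tall",.140,[(S,365,163.7,1),(S,364.9,166.3,0),(D,204.3,161.5,1),(D,205,163.7,0)]),
 ("squat",.105,[(S,283,172.1,1),(S,283.3,174.3,0),(D,236.7,219.3,1),(D,236.8,222.3,0)])]:
    for im,u,v,k in l:
        print(n,k,at(im,(u-h,v-h),H+g+.013*k).round(4))
E
```

```text
7.0 [ 0.46200863 -0.31398426  0.22996693] [-0.05980065  0.04543568 -1.02165588]
small 1 [ 0.4645 -0.3158  0.102 ]
small 0 [ 0.4648 -0.3146  0.089 ]
small 1 [ 0.4625 -0.3146  0.102 ]
small 0 [ 0.4619 -0.3147  0.089 ]
tall 1 [0.509  0.2685 0.157 ]
tall 0 [0.5076 0.2705 0.144 ]
tall 1 [0.5026 0.2669 0.157 ]
tall 0 [0.5062 0.272  0.144 ]
squat 1 [0.4583 0.0185 0.122 ]
squat 0 [0.4555 0.0199 0.109 ]
squat 1 [0.4515 0.0186 0.122 ]
squat 0 [0.4518 0.0204 0.109 ]
```

View pics/zoom4.png

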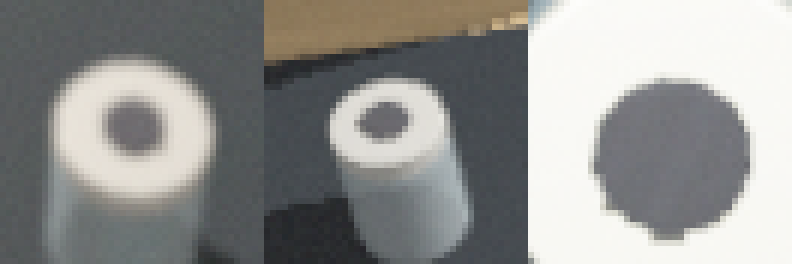

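The small stud is now nearly flush with its lid, and the jar is where it was. On to the squat jar at about (0.453, 0.020).

Request:
arm_command --rows '[{"gripper":0,"dp":[25,-1,0],"spin":0},{"gripper":0,"dp":[65,-2,0],"spin":0},{"gripper":0,"dp":[110,-3,0],"spin":0},{"gripper":0,"dp":[160,-4,0],"spin":0},{"gripper":0,"dp":[210,-6,0],"spin":0},{"gripper":0,"dp":[255,-7,0],"spin":0},{"gripper":0,"dp":[295,-8,0],"spin":0},{"gripper":0,"dp":[322,-9,0],"spin":0},{"gripper":0,"dp":[334,-9,0],"spin":0},{"gripper":0,"dp":[334,-9,0],"spin":0}]'

```text
time: 8.4
position: [0.4527, 0.0205, 0.23]
ee_rot: [-3.141, 0.0, 1.572]
wrist_force: [-0.8, 0.0, 0.6]
opening: -0.001
```

```bash
python3 - <<'E'
from workcell import status, imaging
import cv2,numpy as np
from h import *
s=status.read_state();print(s["time"],s["position"],s["wrist_force"])
z=lambda im,c,r,f:cv2.resize(im[c[1]-r:c[1]+r,c[0]-r:c[0]+r],None,fx=f,fy=f,interpolation=cv2.INTER_NEAREST)
W=imaging.get_image("wrist");np.save("w2.npy",W,allow_pickle=True);w=W["color"][:,:,::-1]
cv2.imwrite("pics/zoom5.png",np.hstack([z(w,(275,205),65,5)]))
E
```

```text
8.4 [0.45271969 0.02045683 0.22996028] [-0.75587692  0.02605343  0.58849266]
```

View pics/zoom5.png

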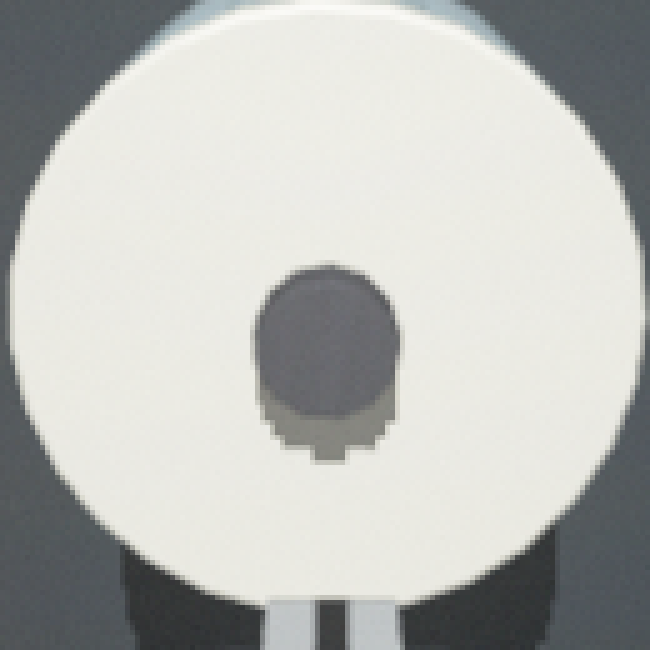

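```bash
python3 - <<'E'
from h import *
W=np.load("w2.npy",allow_pickle=True).item()
print(at(W,(275.1,208.5),.122),at(W,(274.8,201.1),.109))
E
```

```text
[0.45229486 0.02357442 0.122     ] [0.45199389 0.02642995 0.109     ]
```

Request:
arm_command --rows '[{"gripper":0,"dp":[1,0,15],"spin":0},{"gripper":0,"dp":[1,0,35],"spin":0},{"gripper":0,"dp":[1,0,55],"spin":0},{"gripper":0,"dp":[1,0,73],"spin":0},{"gripper":0,"dp":[1,0,87],"spin":0},{"gripper":0,"dp":[1,0,95],"spin":0},{"gripper":0,"dp":[1,0,100],"spin":0},{"gripper":0,"dp":[1,0,102],"spin":0},{"gripper":0,"dp":[1,0,102],"spin":0},{"gripper":0,"dp":[1,0,102],"spin":0}]'

```text
time: 9.7
position: [0.4532, 0.021, 0.1283]
ee_rot: [3.141, 0.0, 1.571]
wrist_force: [-0.1, -0.1, -0.5]
opening: -0.0
```

```bash
python3 - <<'E'
from workcell import status, imaging
import cv2,numpy as np
s=status.read_state();print(s["time"],s["position"],s["wrist_force"])
z=lambda im,c,r,f:cv2.resize(im[c[1]-r:c[1]+r,c[0]-r:c[0]+r],None,fx=f,fy=f,interpolation=cv2.INTER_NEAREST)
d=imaging.get_image("side")["color"][:,:,::-1];e=imaging.get_image("scene")["color"][:,:,::-1]
cv2.imwrite("pics/zoom6.png",np.hstack([z(d,(237,215),33,6),z(e,(283,170),33,6)]))
E
```

```text
9.7 [0.45316485 0.02099129 0.12834322] [-0.13783036 -0.07619637 -0.45128588]
```

View pics/zoom6.png

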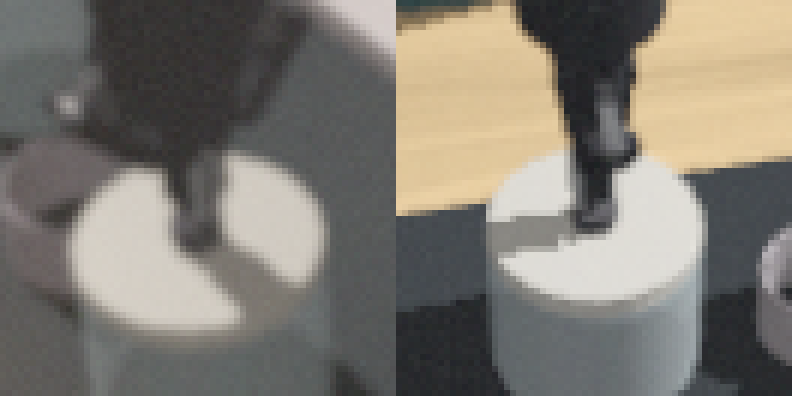

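Both views show the tips centred over the squat stud. I'll press to about z = 0.1118, where the stop is expected.

Request:
arm_command --rows '[{"gripper":0,"dp":[0,0,3],"spin":0},{"gripper":0,"dp":[0,0,5.5],"spin":0},{"gripper":0,"dp":[0,0,8],"spin":0},{"gripper":0,"dp":[0,0,10],"spin":0},{"gripper":0,"dp":[0,0,12],"spin":0},{"gripper":0,"dp":[0,0,13.5],"spin":0},{"gripper":0,"dp":[0,0,14.5],"spin":0},{"gripper":0,"dp":[0,0,15.5],"spin":0},{"gripper":0,"dp":[0,0,16],"spin":0},{"gripper":0,"dp":[0,0,16],"spin":0}]'

```text
time: 11.05
position: [0.453, 0.021, 0.112]
ee_rot: [-3.142, -0.0, 1.571]
wrist_force: [-1.0, 0.2, 1.6]
opening: -0.002
```

Request:
arm_command --rows '[{"gripper":0,"dp":[0,0,0.3],"spin":0},{"gripper":0,"dp":[0,0,0.6],"spin":0},{"gripper":0,"dp":[0,0,0.6],"spin":0},{"gripper":0,"dp":[0,0,-5],"spin":0},{"gripper":0,"dp":[0,0,-20],"spin":0},{"gripper":0,"dp":[0,0,-45],"spin":0},{"gripper":0,"dp":[0,0,-75],"spin":0},{"gripper":0,"dp":[0,0,-105],"spin":0},{"gripper":0,"dp":[0,0,-125],"spin":0},{"gripper":0,"dp":[0,0,-130],"spin":0}]'

```text
time: 12.3
position: [0.4535, 0.0209, 0.243]
ee_rot: [3.14, 0.0, 1.571]
wrist_force: [0.6, 0.5, -0.2]
opening: -0.0
```

```bash
python3 - <<'E'
from workcell import status, imaging
import cv2,numpy as np
s=status.read_state();print(s["time"],s["position"],s["wrist_force"])
z=lambda im,c,r,f:cv2.resize(im[c[1]-r:c[1]+r,c[0]-r:c[0]+r],None,fx=f,fy=f,interpolation=cv2.INTER_NEAREST)
d=imaging.get_image("side")["color"][:,:,::-1];e=imaging.get_image("scene")["color"][:,:,::-1];w=imaging.get_image("wrist")["color"][:,:,::-1]
cv2.imwrite("pics/zoom7.png",np.hstack([z(d,(237,222),22,6),z(e,(283,175),22,6),z(w,(275,208),22,6)]))
E
```

```text
12.3 [0.45350821 0.02090471 0.24301949] [ 0.56154673  0.48182982 -0.17978216]
```

View pics/zoom7.png

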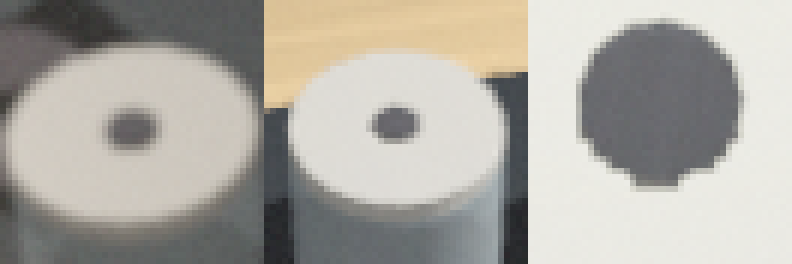

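The squat stud is down and its jar hasn't moved. Next is the tall jar at about (0.506, 0.270).

Request:
arm_command --rows '[{"gripper":0,"dp":[20,4,0],"spin":0},{"gripper":0,"dp":[50,11,0],"spin":0},{"gripper":0,"dp":[85,18,0],"spin":0},{"gripper":0,"dp":[120,26,0],"spin":0},{"gripper":0,"dp":[155,33,0],"spin":0},{"gripper":0,"dp":[190,40,0],"spin":0},{"gripper":0,"dp":[220,47,0],"spin":0},{"gripper":0,"dp":[240,51,0],"spin":0},{"gripper":0,"dp":[249,53,0],"spin":0},{"gripper":0,"dp":[249,53,0],"spin":0}]'

```text
time: 13.7
position: [0.506, 0.2699, 0.2418]
ee_rot: [-3.141, 0.0, 1.571]
wrist_force: [-0.4, -0.2, 0.9]
opening: 0.005
```

```bash
python3 - <<'E'
from workcell import status, imaging
import cv2,numpy as np
s=status.read_state();print(s["time"],s["position"],s["wrist_force"])
W=imaging.get_image("wrist");np.save("w3.npy",W,allow_pickle=True);w=W["color"][:,:,::-1]
c=w[140:290,200:350]
cv2.imwrite("pics/zoom8.png",cv2.resize(c,None,fx=4,fy=4,interpolation=cv2.INTER_NEAREST))
E
```

```text
13.7 [0.50595592 0.26985505 0.24178391] [-0.42344978 -0.21722403  0.9455272 ]
```

View pics/zoom8.png

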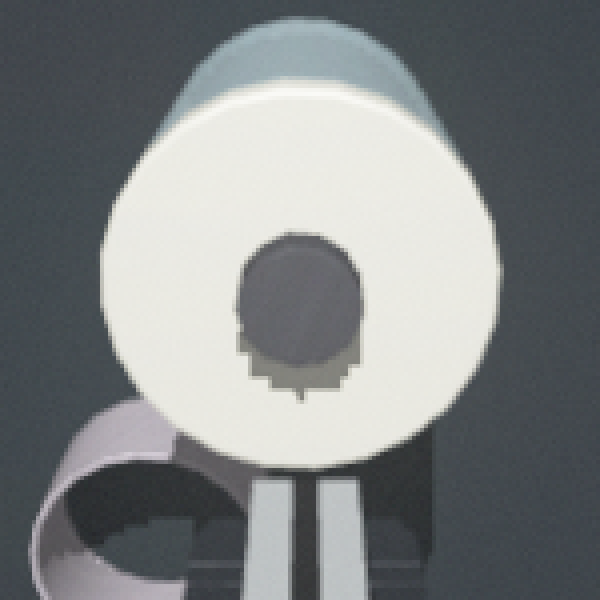

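```bash
python3 - <<'E'
from h import *
W=np.load("w3.npy",allow_pickle=True).item()
print(at(W,(274.75,215.25),.157),at(W,(274.6,208.25),.144))
E
```

```text
[0.50530612 0.27472294 0.157     ] [0.50513527 0.27639205 0.144     ]
```

Request:
arm_command --rows '[{"gripper":0,"dp":[2,0,12],"spin":0},{"gripper":0,"dp":[2,0,27],"spin":0},{"gripper":0,"dp":[2,0,43],"spin":0},{"gripper":0,"dp":[2,0,57],"spin":0},{"gripper":0,"dp":[2,0,67],"spin":0},{"gripper":0,"dp":[2,0,74],"spin":0},{"gripper":0,"dp":[2,0,77],"spin":0},{"gripper":0,"dp":[2,0,78],"spin":0},{"gripper":0,"dp":[2,0,78],"spin":0},{"gripper":0,"dp":[2,0,78],"spin":0}]'

```text
time: 15.0
position: [0.5061, 0.2721, 0.1643]
ee_rot: [3.141, -0.0, 1.571]
wrist_force: [0.0, -0.3, -0.1]
opening: -0.002
```

```bash
python3 - <<'E'
from workcell import status, imaging
import cv2,numpy as np
s=status.read_state();print(s["time"],s["position"],s["wrist_force"])
z=lambda im,c,r,f:cv2.resize(im[c[1]-r:c[1]+r,c[0]-r:c[0]+r],None,fx=f,fy=f,interpolation=cv2.INTER_NEAREST)
d=imaging.get_image("side")["color"][:,:,::-1];e=imaging.get_image("scene")["color"][:,:,::-1]
cv2.imwrite("pics/zoom9.png",np.hstack([z(d,(205,155),33,6),z(e,(363,160),33,6)]))
E
```

```text
15.0 [0.50609592 0.27207414 0.16431394] [ 0.03123469 -0.28102739 -0.13380184]
```

View pics/zoom9.png

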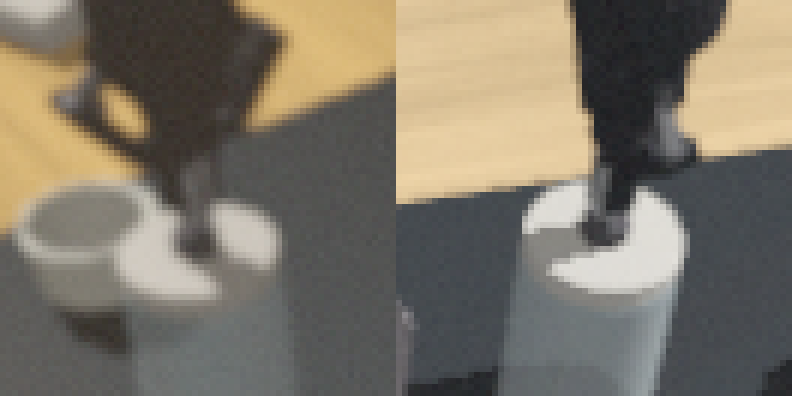

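The tips sit on the tall stud's axis in both views, so I'll press to about z = 0.147.

Request:
arm_command --rows '[{"gripper":0,"dp":[0,0,3],"spin":0},{"gripper":0,"dp":[0,0,6],"spin":0},{"gripper":0,"dp":[0,0,8.5],"spin":0},{"gripper":0,"dp":[0,0,11],"spin":0},{"gripper":0,"dp":[0,0,13],"spin":0},{"gripper":0,"dp":[0,0,14.5],"spin":0},{"gripper":0,"dp":[0,0,15.5],"spin":0},{"gripper":0,"dp":[0,0,16.3],"spin":0},{"gripper":0,"dp":[0,0,17],"spin":0},{"gripper":0,"dp":[0,0,17],"spin":0}]'

```text
time: 16.35
position: [0.506, 0.272, 0.147]
ee_rot: [-3.142, -0.0, 1.571]
wrist_force: [-0.7, -0.4, 2.0]
opening: 0.003
```

Request:
arm_command --rows '[{"gripper":0,"dp":[0,0,0.3],"spin":0},{"gripper":0,"dp":[0,0,0.6],"spin":0},{"gripper":0,"dp":[0,0,0.6],"spin":0},{"gripper":0,"dp":[0,0,-5],"spin":0},{"gripper":0,"dp":[0,0,-20],"spin":0},{"gripper":0,"dp":[0,0,-40],"spin":0},{"gripper":0,"dp":[0,0,-65],"spin":0},{"gripper":0,"dp":[0,0,-85],"spin":0},{"gripper":0,"dp":[0,0,-98],"spin":0},{"gripper":0,"dp":[0,0,-100],"spin":0}]'

```text
time: 17.6
position: [0.5063, 0.2721, 0.2479]
ee_rot: [3.14, -0.0, 1.571]
wrist_force: [1.2, -0.9, -0.1]
opening: 0.0
```

```bash
python3 - <<'E'
from workcell import status, imaging
import cv2,numpy as np
s=status.read_state();print(s["time"],s["position"],s["wrist_force"])
z=lambda im,c,r,f:cv2.resize(im[c[1]-r:c[1]+r,c[0]-r:c[0]+r],None,fx=f,fy=f,interpolation=cv2.INTER_NEAREST)
d=imaging.get_image("side")["color"][:,:,::-1];e=imaging.get_image("scene")["color"][:,:,::-1];w=imaging.get_image("wrist")["color"][:,:,::-1]
cv2.imwrite("pics/zoom10.png",np.hstack([z(d,(205,162),22,6),z(e,(363,165),22,6),z(w,(275,215),22,6)]))
cv2.imwrite("pics/scene10.png",e)
E
```

```text
17.6 [0.50632552 0.27212183 0.24791349] [ 1.19322449 -0.87154691 -0.11127124]
```

View pics/zoom10.png

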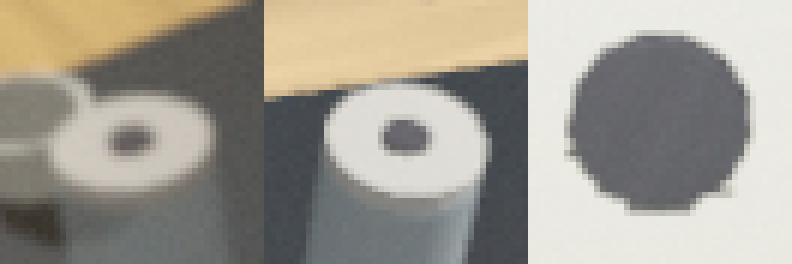

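View pics/scene10.png

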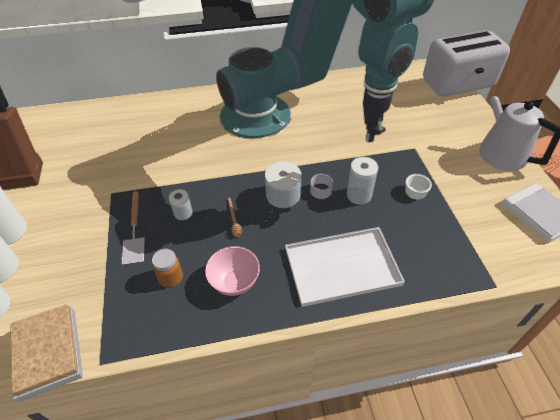

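All three studs are down, every object is where it was, and the arm is clear of everything. I'm handing the job in.

```bash
python3 - <<'E'
from workcell import job
print(job.finish_job())
E
```

```text
the job is handed in; nothing more can be done
None
```

I pressed all three valve studs fully down with the shut fingertips, in the order small, squat, tall. The job was handed in about 17.6 s into the 54 s limit.

- **Final check:** The last pictures show each stud nearly flush with its lid. The jars are upright and, like everything else on the slate, look to be where they were. The gripper was clear at z ≈ 0.248 m. I judged this by eye from the pictures; the stud joint values can't be read directly.
- **Force on the small jar:** The push read about 29 N against the stop. That is under the 40 N limit, but harder than I intended. I had first left out the slate's thickness of about 4 mm, so I reached the stop sooner than expected.
- **Force on the other jars:** With that corrected, the squat and tall pushes read about 2 N on reaching the stop height. Each then got a further 0.6 mm nudge whose force I did not read.
- **Camera disagreement:** The cameras disagreed by about 3–7 mm on where the studs were. I aimed between them and checked that the fingertips were centred before each press.

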